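# Slide the notebook from under the stack and shut it in the box

### The job

Slide the slim navy notebook out of the letter tray from under the parcel, book and candle stacked on it, without lifting or upsetting them, so that they stay stacked in the tray with the candle standing. Then lay the notebook flat in the open wooden box (do not let it fall in), let go of it, and swing the lid over and press it down until the catch snaps and holds it fully shut. Leave everything else on the table where it is.

Things in the scene. Friction and masses are not known exactly. Their poses are not given: they have to be found in the camera images.
- notebook_mid (a point): Slim navy hard-cover notebook, cream page edges: 175 long (x) by 58 wide (y) by 14 mm thick (z), 0.12 kg, rigid. This point is its centre. It starts flat on the tray's floor, bottom of the stack, with 47 to 60 mm of its -x end sticking out of the tray's open front, 6 mm clear of the table; that end can be gripped from above across the 58 mm width.
- notebook_end (a point): Point on the notebook's centre line, half-way up its thickness, 26 mm from the end that sticks out of the tray (at x = -61.5 mm, y = 0 from the notebook's centre, axes as the notebook).
- tray: Charcoal wooden letter tray, fixed: 182 deep (x) by 212 wide (y) by 42 mm high, floor and walls 6 mm. Origin: centre of its underside. Its front (-x) faces roughly world +y and is open for 108 mm between two corner stops 52 mm wide, 42 mm high: the notebook passes between them, the parcel is held back. The notebook is out when its centre is 180 mm before the origin (a pull of about 130 mm).
- parcel_mid (a point): Flat cardboard parcel, 160 (x) by 190 (y) by 26 mm, 0.15 kg, centre of it. It lies on the notebook inside the tray, a few mm behind the corner stops, and comes down 14 mm onto the tray's floor when the notebook has left. Friction of the stack on the notebook is a few newtons.
- book_mid (a point): Hard-cover book with teal covers, 130 by 180 by 20 mm, 0.16 kg, centre of it. Lies on the parcel.
- candle_mid (a point): Dark red flameless pillar candle, 62 mm across and 70 mm tall, on its black round plate of 82 mm (75 mm high together, 0.11 kg); point half-way up. It stands loose on the book and is the top of the stack, about 141 mm above the table at its highest.
- docbox: Dark wooden document box with brass corners, fixed: 162 deep (x) by 232 wide (y) by 60 mm high without its lid, walls and floor 6 mm (inside 150 by 220, 54 mm deep, empty). Origin: centre of its underside. Its front (-x) with the brass catch faces roughly the robot; the lid's hinge runs along the top of its back (+x) wall.
- docbox_lid (a joint): Angle of the box's lid, rad: 0 fully shut, 1.57 upright, at most 1.8. Starts between 1.58 and 1.72. The hinge is stiff: the lid stays where it is left and takes 2 to 4 N at its front edge to swing. At about 0.06 it meets the spring catch and must be pressed through it with about 8 N (12 N is ample) near the middle of its front edge; then the catch holds it shut.
- lid_press (a point): Where to press: on the lid's outer face, middle line, 16 mm in from the front edge, 146 mm from the hinge line and 13 mm above it when shut (73.5 mm above the table). x runs from front edge to hinge, z out of the outer face (up when shut, away from the robot when upright). The lid is a plate 162 by 232 by 12 mm with a brass tongue 21 mm down over the catch.
- lid_hinge (a point): Middle of the lid's hinge line, on the top of the box's back wall, 60.5 mm above the table; y along the hinge.
- key_dish: White ceramic dish of keys, 116 mm across, 20 mm high (bystander, leave it). Origin at the centre of its underside, as for all that follow.
- sweet_jar: Green glass sweet jar, 82 mm across, 102 mm high (bystander).
- garage_remote: Black garage-door remote, 72 by 40 by 16 mm (bystander).
- glasses_case: Brown spectacle case, 155 by 60 by 36 mm (bystander).
- candle_stand_a: Black wire candle stand with a red candle, 90 mm across, 217 mm high (bystander).
- candle_stand_b: Black wire candle stand with a red candle, 90 mm across, 187 mm high (bystander).
- potted_plant: Plant in a mauve pot with a paper-like frill, about 150 mm across and 180 mm high (bystander).
There are look-alikes about, which are no part of the job. Of the things that look like the part that bears candle_mid, the middle-sized one is meant.

How it is judged:
By the outcome, as a careful person would: the job done as asked, in the order asked, and still so for the second after the job is handed in, with the robot touching nothing.
It also fails if it takes over 70 s, if anything falls off the work surface, if the arm or the gripper's body presses on something with over 40 N, if the wrist force passes 120 N, or if a joint passes its speed limit or range.

### The arm

A 7-joint arm with a two-finger parallel gripper is mounted at the origin on the work surface. World frame = base frame: x ahead of the robot, y to its left, z up, the work surface at z = 0. Lengths are in m, angles in rad, forces in N, time in s.
With the tool pointing down it reaches from about 0.4 to 0.85 m from the base axis. Payload 10.4 kg.
Tool frame: the origin (TCP) lies at the very end of the fingers, on their centre line; the grasp point (between the pads) lies 19 mm behind it (r.tcp_to_grasp is the distance from the TCP to the grasp point, in m); x points along the fingers, z is the direction in which the jaws open and shut, and the axes are right-handed (so a half turn about x gives the same grasp; the last joint's range is limited). The gripper opens to 87 mm and grips with 3 to 60 N. Pads are 19 mm wide; open, the fingers measure 117 mm over their backs; the gripper's body (75 mm by 190 mm) begins 51 mm behind the grasp point.
Start: joints at [1.257, 0.332, -0.065, 1.46, 0.022, 1.35, -0.088], TCP at [0.179, -0.599, 0.223] pointing down, gripper open.
Joint ranges: [-2.6, 2.6], [-0.5, 2.12], [-1.47, 1.34], [0.16, 2.42], [-1.27, 4.41], [0.06, 2.06], [-2.6, 2.6]. Speed limits (rad/s): [2.22, 2.22, 2.79, 2.79, 3.14, 3.14, 3.14].

### API

Orientations are given as a unit quaternion [x, y, z, w].
In Python, from plant import r gives the robot as it stands.
- The arm moves only by the tool arm_command, never from a script. Its arguments are lists of equal length, an entry for each row: "turn": the turn, a rotation vector about the tool's x, y, z in rad, a list of three; "offset": the shift along the tool's x, y, z in m, a list of three; "claw": the finger opening in m, from 0 to 0.087. In form: {"turn": [[ax, ay, az], ...], "offset": [[tx, ty, tz], ...], "claw": [claw, ...]}. A call has 1 to 12 rows; each row is the pose to reach, as a shift and turn from the pose measured when the call began, along the tool's axes at that moment; what a row does not reach only later rows make up. A row lasts 1/10 s, in which the tool goes at most 50 mm and 8.59 degrees, less where a joint would pass 70% of its speed; a pose out of reach is approached as far as the arm can. A call with a gripper value outside its range is refused whole. The fingers move at their own pace and stop on an object; "squeeze" is the grip in N (left out, the last holds). Time passes only in rows, so rows that repeat a pose let the fingers close. It gives the time, the measured TCP pose, the force and the opening at its end, in the units of the state.
- r.state(): the state, without advancing time (a new reading comes with each control period).
- r.get_image(name): name is "scene" or "top" or "wrist"; returns the picture (420x560x3 uint8, blue, green, red); there is no depth.
- r.camera_info(name): a dict with "camera_matrix" (3x3 intrinsics, pixels), "rvec" (rotation vector, rad) and "tvec" (3), from world to camera coordinates, as OpenCV has them. Camera axes: x right, y down, z forward; pixel columns grow to the right and rows downward; lengths in m; the calibration is good to about 2 mm. A picture is of the moment at which its call begins: read the wrist's pose just before it. camera_info takes no time and is no camera call; for the wrist camera it gives the pose at the moment of the call.
- r.hand_in(): hands the job in, once; it reports no verdict.
The state is a dict: "t": time; "joint_pos": joint angles; "dq": joint speeds; "joint_torque": joint torques, N m; "ee_pos": TCP position; "orientation": TCP orientation; "wrist_force": force on the tool from outside, world axes, zero at the start; "ft_torque": the same for the moment, N m; "gripper_width": opening from 0.0 (shut) to 1.0 (fully open).
Only numpy, scipy, OpenCV 4.12 (cv2) and the standard library are available. Lean on these libraries where they do the work, as an engineer would, in place of code of your own. Each camera call takes 0.05 s, during which the arm holds its last target. There are 200 camera calls.

## Working session

There is one attempt and no reset: what is moved stays moved. The work goes in short steps, Python scripts to look and compute and a tool call to move; the robot and the scene stay as the last step left them, time stands still between calls to the robot, and variables do not carry over. Pictures are saved under pics/ and viewed, about 8 in all and at most 12, crops included, and the job is handed in when it is done.

Besides the shell and the picture viewer there is one more tool, called after "Emit:" as a command line: name --argument value ..., lists and objects as JSON in quotes. arm_command: Moves the arm, as the interface text tells. Its arguments: {"type":"object","properties":{"turn":{"type":"array"},"offset":{"type":"array"},"claw":{"type":"array"},"squeeze":{"type":"number"}},"required":["turn","offset","claw"]}

```bash
ls; mkdir -p pics; python3 - <<'E'
from plant import r
import cv2,numpy as np
print(r.state())
for n in("scene","top"):
    im=r.get_image(n); cv2.imwrite(f"pics/{n}0.png",im)
    c=r.camera_info(n);print(n,c)
E
```

```text
pics
{'t': 0.0, 'joint_pos': array([ 1.25741667,  0.3328467 , -0.06467242,  1.46094371,  0.02160591,
        1.34989508, -0.08845919]), 'dq': array([-2.86759009e-04, -5.10485374e-04, -1.88769815e-03,  3.11299414e-04,
       -1.14033460e-06,  3.39358866e-04,  1.29354122e-03]), 'joint_torque': array([-2.21615501e-04, -6.23252320e+01,  2.47326004e-02, -3.89892662e+01,
       -6.13116869e-02,  3.96941090e-02,  1.58159460e-04]), 'ee_pos': array([ 0.17905276, -0.5984    ,  0.22176845]), 'orientation': array([ 0.42254688,  0.56758407, -0.42200323,  0.56675896]), 'wrist_force': array([-0.03456891,  0.20566201,  0.02987038]), 'ft_torque': array([ 0.02648762, -0.01584048,  0.00562768]), 'gripper_width': 1.0007450063841876}
scene {'camera_matrix': array([[390.08204327,   0.        , 276.04065098],
       [  0.        , 390.08204327, 213.96892351],
       [  0.        ,   0.        ,   1.        ]]), 'rvec': array([ 2.29257696,  1.33872668, -0.38718863]), 'tvec': array([-0.27320281, -0.32038438,  1.51488567])}
top {'camera_matrix': array([[488.28404925,   0.        , 280.80173851],
       [  0.        , 488.28404925, 208.26705826],
       [  0.        ,   0.        ,   1.        ]]), 'rvec': array([ 2.13512338, -2.1813203 ,  0.1118964 ]), 'tvec': array([0.02024208, 0.50370523, 1.5636609 ])}
```

View pics/scene0.png

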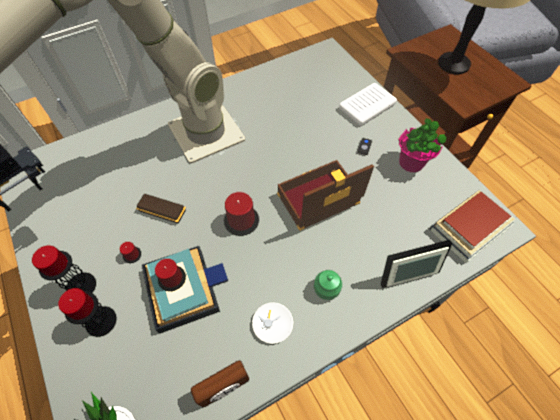

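View pics/top0.png

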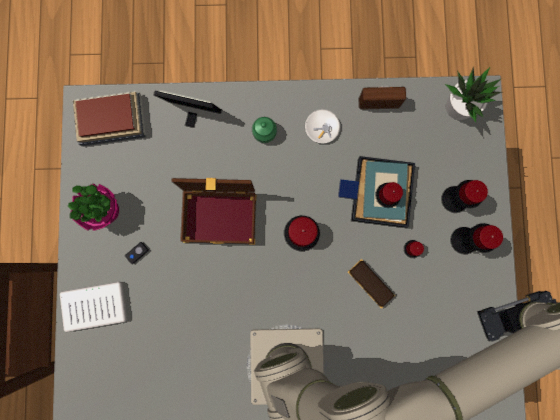

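The scene view shows the stack at (180,285) with the navy notebook end at (217,274), and the box at (325,195). In the top view the notebook end is at (348,189) and the box centre at (219,217).

Three plain red candles resemble the one meant:
- the large one on the table, top (302,233)
- the one on the book, top (390,194)
- the small one, top (414,249)

The middle-sized one on the teal book fits. I'll confirm it in an enlarged crop.

```bash
cat > h.py <<'E'
import cv2,numpy as np
from scipy.spatial.transform import Rotation as R
from plant import r
def cam(n):
    c=r.camera_info(n); return np.array(c["camera_matrix"]),np.array(c["rvec"]).ravel(),np.array(c["tvec"]).ravel()
def at_z(c,p,z):
    K,rv,t=c; M=R.from_rotvec(rv).as_matrix(); d=M.T@np.linalg.inv(K)@np.array([p[0],p[1],1.]); o=-M.T@t
    return o+d*(z-o[2])/d[2]
def tri(c1,p1,c2,p2):
    P=[c[0]@np.c_[R.from_rotvec(c[1]).as_matrix(),c[2]] for c in(c1,c2)]
    X=cv2.triangulatePoints(P[0],P[1],np.array(p1,float).reshape(2,1),np.array(p2,float).reshape(2,1)).ravel();return X[:3]/X[3]
def proj(c,X): return cv2.projectPoints(np.array(X,float).reshape(-1,3),c[1],c[2],c[0],None)[0].reshape(-1,2)
def crop(im,x0,y0,w,h,s):
    o=cv2.resize(im[y0:y0+h,x0:x0+w],None,fx=s,fy=s,interpolation=cv2.INTER_CUBIC)
    for i in range((-x0)%10,w,10):
        cv2.line(o,(i*s,0),(i*s,6 if (x0+i)%50 else 14),(0,255,255),1)
        if (x0+i)%20==0: cv2.putText(o,str(x0+i),(i*s,24),0,.35,(0,255,255),1)
    for j in range((-y0)%10,h,10):
        cv2.line(o,(0,j*s),(6,j*s),(0,255,255),1)
        if (y0+j)%20==0: cv2.putText(o,str(y0+j),(8,j*s+4),0,.35,(0,255,255),1)
    return o
def st():
    s=r.state(); q=R.from_quat(s["orientation"]).as_matrix()
    print("t",round(s["t"],2),"p",s["ee_pos"].round(4),"X",q[:,0].round(3),"Y",q[:,1].round(3),"Z",q[:,2].round(3),"F",s["wrist_force"].round(1),"w",round(s["gripper_width"]*87,1)); return s,q
E
python3 - <<'E'
from h import *
st()
T=cam("top");S=cam("scene");W=cam("wrist")
print("wristcam in tool:",)
s=r.state();q=R.from_quat(s["orientation"]).as_matrix();M=R.from_rotvec(W[1]).as_matrix();o=-M.T@W[2]
print(q.T@(o-s["ee_pos"]),"view dir tool",q.T@M.T[:,2],"imgx",q.T@M.T[:,0], W[0][0,0])
for n,p,z in [("nb end L",(338,189),.013),("tray fl",(358,157),.042),("bigcandle",(302,233),.08),("small",(414,249),.04),("box fl",(182,243),.06),("box fr",(255,244),.06),("hinge l",(182,193),.06),("hinge r",(256,194),.06)]:
    print(n,at_z(T,p,z).round(3))
a=cv2.imread("pics/top0.png");b=cv2.imread("pics/scene0.png")
o=np.zeros((600,800,3),np.uint8)
A=crop(a,280,140,160,120,3);B=crop(b,100,185,160,150,3)[:300];C=crop(a,165,165,100,90,3);
o[:360,:480]=A;o[:270,490:790]=C;D=crop(b,270,150,105,80,3)[:240,:310];o[270:510,490:490+D.shape[1]]=D
o[365:600,:480]=crop(b,110,238,160,78,3)
cv2.imwrite("pics/c1.png",o)
E
```

```text
t 0.1 p [ 0.1791 -0.5984  0.2218] X [-0.     0.001 -1.   ] Y [ 0.958  0.287 -0.   ] Z [ 0.287 -0.958 -0.001] F [ 0.1 -0.5  0.1] w 87.4
wristcam in tool:
[-0.16214407  0.07687657 -0.00022779] view dir tool [ 9.59472065e-01 -2.81802858e-01 -7.11708140e-04] imgx [ 6.39134216e-04 -3.49451834e-04  9.99999735e-01] 341.2177251838782
nb end L [ 0.566 -0.181  0.013]
tray fl [ 0.665 -0.246  0.042]
bigcandle [ 0.419 -0.056  0.08 ]
small [ 0.362 -0.414  0.04 ]
box fl [0.396 0.325 0.06 ]
box fr [0.388 0.093 0.06 ]
hinge l [0.557 0.326 0.06 ]
hinge r [0.548 0.088 0.06 ]Traceback (most recent call last):
  File "<stdin>", line 13, in <module>
ValueError: could not broadcast input array from shape (234,480,3) into shape (235,480,3)
```

Emit:
arm_command --turn '[[0, 0, 0], [0, 0, 0], [-1.28, 0, 0], [-1.28, 0, 0], [-1.28, 0, 0], [-1.28, 0, 0], [-1.28, 0, 0], [-1.28, 0, 0], [-1.28, 0, 0], [-1.28, 0, 0], [-1.28, 0, 0], [-1.28, 0, 0]]' --offset '[[-0.05, 0, 0], [-0.1, 0, 0], [-0.1, 0.474, -0.253], [-0.1, 0.474, -0.253], [-0.1, 0.474, -0.253], [-0.1, 0.474, -0.253], [-0.1, 0.474, -0.253], [-0.1, 0.474, -0.253], [-0.1, 0.474, -0.253], [-0.1, 0.474, -0.253], [-0.1, 0.474, -0.253], [-0.1, 0.474, -0.253]]' --claw '[0.087, 0.087, 0.087, 0.087, 0.087, 0.087, 0.087, 0.087, 0.087, 0.087, 0.087, 0.087]'

```text
t: 1.3
ee_pos: [0.5352, -0.245, 0.322]
orientation: [-0.001, 0.707, 0.001, 0.707]
wrist_force: [1.3, -1.2, 0.2]
gripper_width: 1.0
```

Emit:
arm_command --turn '[[0, 0, 0], [0, 0, 0]]' --offset '[[0, 0, 0], [0, 0, 0]]' --claw '[0.087, 0.087]'

```text
t: 1.5
ee_pos: [0.5358, -0.2435, 0.3213]
orientation: [-0.001, 0.708, 0.003, 0.707]
wrist_force: [-0.5, -1.0, 0.2]
gripper_width: 0.997
```

```bash
python3 - <<'E'
from h import *
import pickle
st(); W=cam("wrist"); im=r.get_image("wrist"); cv2.imwrite("pics/w1.png",im); pickle.dump(W,open("w1.pkl","wb"))
E
```

```text
t 1.5 p [ 0.5358 -0.2435  0.3213] X [-0.002  0.002 -1.   ] Y [-0.006  1.     0.002] Z [ 1.     0.006 -0.002] F [-0.5 -1.   0.2] w 86.8
```

View pics/w1.png

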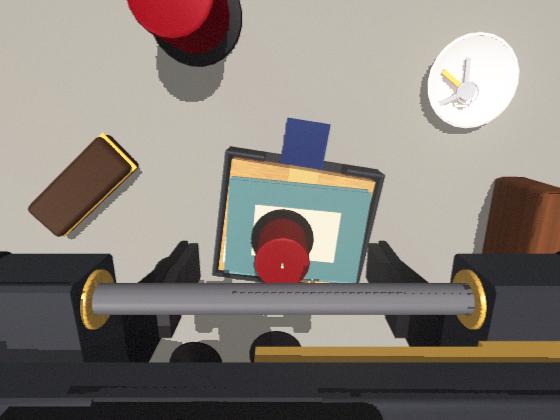

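The wrist view shows the middle candle on the book at (283,255), well smaller than the big red one at the top left. The notebook end has corners (288,118) and (330,124). Next I take a second wrist view for the parallax.

Emit:
arm_command --turn '[[0, 0, 0], [0, 0, 0], [0, 0, 0], [0, 0, 0]]' --offset '[[0.03, 0.05, 0.0], [0.06, 0.09, 0.01], [0.06, 0.11, 0.01], [0.06, 0.11, 0.01]]' --claw '[0.087, 0.087, 0.087, 0.087]'

```text
t: 1.95
ee_pos: [0.5437, -0.1319, 0.2607]
orientation: [-0.001, 0.708, 0.003, 0.706]
wrist_force: [0.5, 0.2, 0.2]
gripper_width: 1.005
```

```bash
python3 - <<'E'
from h import *
import pickle
st(); W=cam("wrist"); im=r.get_image("wrist"); cv2.imwrite("pics/w2.png",im); pickle.dump(W,open("w2.pkl","wb"))
a=cv2.imread("pics/w1.png")
o=np.zeros((600,800,3),np.uint8)
o[:300,:400]=crop(a,210,110,100,75,4) if 0 else crop(a,255,105,100,75,4)
o[:480,405:405+390]=crop(im,150,20,390//2,240,2)
o[300:600,:400]=crop(a,120,0,133,100,3)[:300,:399].shape and cv2.resize(crop(a,120,0,133,100,3),(400,300))
cv2.imwrite("pics/c2.png",o); cv2.imwrite("pics/w2.png",im)
E
```

```text
t 1.95 p [ 0.5437 -0.1319  0.2607] X [-0.003  0.002 -1.   ] Y [-0.006  1.     0.002] Z [ 1.     0.006 -0.003] F [0.5 0.2 0.2] w 87.4
```

View pics/w2.png

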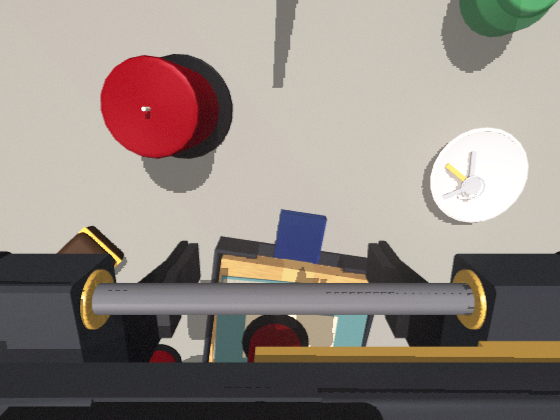

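The second view shows the notebook end with corners about (281,211) and (326,217), and the big candle's top at (150,107) on its plate at (180,107). I'll extract these positions in code.

```bash
python3 - <<'E'
from h import *
import pickle
C=[pickle.load(open(f"w{i}.pkl","rb")) for i in(1,2)]
rects=[]
for i,(x0,y0,x1,y1) in zip((1,2),((270,100,345,190),(262,195,345,275))):
    im=cv2.imread(f"pics/w{i}.png").astype(int); b,g,rr=im[...,0],im[...,1],im[...,2]
    m=((b>rr*1.6)&(b>g*1.5)&(b>45)).astype(np.uint8); k=np.zeros_like(m);k[y0:y1,x0:x1]=1;m*=k
    c=max(cv2.findContours(m,0,2)[0],key=cv2.contourArea)
    ap=cv2.approxPolyDP(c,3,True).reshape(-1,2); print(i,cv2.contourArea(c),ap.tolist())
    q=ap[np.argsort(ap[:,1])][:2]; q=q[np.argsort(q[:,0])].astype(float)
    qb=ap[np.argsort(ap[:,1])][-2:];qb=qb[np.argsort(qb[:,0])].astype(float)
    rects.append((q,qb))
for j in(0,1):
    X=tri(C[0],rects[0][0][j],C[1],rects[1][0][j]);print("end corner tri",X.round(4))
for i in(0,1):
    for k in(0,1): print(i,"at z=.02",["end","bottom"][k],[at_z(C[i],p,.02).round(4).tolist() for p in rects[i][k]])
c2=C[1]
print("big top", tri(c2,(150,107),cam("top"),(302.5,231)).round(3), "plate z0", at_z(c2,(182,107),.005).round(3),at_z(c2,(232,107),.005).round(3), "cand edge@z.1",at_z(c2,(198,107),.1).round(3))
E
```

```text
1 1817.5 [[288, 118], [281, 162], [321, 169], [329, 125]]
2 2061.5 [[282, 210], [274, 256], [317, 263], [325, 218]]
end corner tri [ 0.5413 -0.1816  0.0074]
end corner tri [ 0.5962 -0.1903  0.0125]
0 at z=.02 end [[0.5411, -0.1812, 0.02], [0.5954, -0.1899, 0.02]]
0 at z=.02 bottom [[0.5321, -0.2395, 0.02], [0.587, -0.2488, 0.02]]
1 at z=.02 end [[0.5415, -0.1778, 0.02], [0.595, -0.1878, 0.02]]
1 at z=.02 bottom [[0.5315, -0.2396, 0.02], [0.5871, -0.2491, 0.02]]
big top [ 0.423 -0.057  0.106] plate z0 [ 0.423 -0.056  0.005] [ 0.482 -0.056  0.005] cand edge@z.1 [ 0.465 -0.056  0.1  ]
```

Emit:
arm_command --turn '[[0.08, 0, 0], [0.16, 0, 0], [0.162, 0, 0], [0.162, 0, 0], [0.162, 0, 0], [0.162, 0, 0], [0.162, 0, 0], [0.162, 0, 0], [0.162, 0, 0]]' --offset '[[0.0, -0.045, 0.012], [0.04, -0.078, 0.02], [0.09, -0.078, 0.02], [0.13, -0.078, 0.02], [0.17, -0.078, 0.02], [0.19, -0.078, 0.02], [0.2, -0.078, 0.02], [0.2, -0.078, 0.02], [0.2, -0.078, 0.02]]' --claw '[0.087, 0.087, 0.087, 0.087, 0.087, 0.087, 0.087, 0.087, 0.087]'

```text
t: 2.9
ee_pos: [0.5643, -0.2138, 0.0627]
orientation: [0.056, 0.705, -0.057, 0.705]
wrist_force: [0.4, -0.9, 0.4]
gripper_width: 1.002
```

```bash
python3 - <<'E'
from h import *
s,q=st(); W=cam("wrist"); im=r.get_image("wrist"); cv2.imwrite("pics/w3.png",im)
# project where fingertip centre & pads should fall and notebook end corners expected
print(proj(W,[[.540,-.1805,.02],[.597,-.1895,.02],s["ee_pos"]]).round(0))
print("to target, tool axes",(q.T@(np.array([.5645,-.2102,.009])-s["ee_pos"])).round(4))
E
```

```text
t 2.9 p [ 0.5643 -0.2138  0.0627] X [-0.001 -0.    -1.   ] Y [ 0.159  0.987 -0.   ] Z [ 0.987 -0.159 -0.001] F [ 0.4 -0.9  0.4] w 87.2
[[236. 187.]
 [330. 187.]
 [284. 260.]]
to target, tool axes [ 0.0537  0.0036 -0.0003]
```

View pics/w3.png

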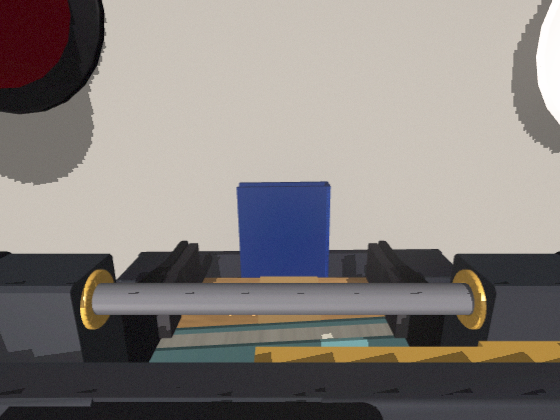

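The notebook is centred between the fingers, spanning x 238–330 about 284, and square to them. I descend and grip.

Emit:
arm_command --turn '[[0, 0, 0], [0, 0, 0], [0, 0, 0], [0, 0, 0], [0, 0, 0], [0, 0, 0], [0, 0, 0], [0, 0, 0], [0, 0, 0]]' --offset '[[0.02, 0.003, 0], [0.035, 0.003, 0], [0.046, 0.003, 0], [0.053, 0.003, 0], [0.054, 0.003, 0], [0.054, 0.003, 0], [0.054, 0.003, 0], [0.054, 0.003, 0], [0.054, 0.003, 0]]' --claw '[0.087, 0.087, 0.087, 0.087, 0.087, 0.087, 0.07, 0.06, 0.045]' --squeeze 45

```text
t: 3.85
ee_pos: [0.5653, -0.2107, 0.0094]
orientation: [0.056, 0.705, -0.056, 0.705]
wrist_force: [-0.4, 0.8, -0.5]
gripper_width: 0.812
```

Emit:
arm_command --turn '[[0, 0, 0], [0, 0, 0], [0, 0, 0], [0, 0, 0]]' --offset '[[0, 0, 0], [0, 0, 0], [0, 0, 0], [0, 0, 0]]' --claw '[0.03, 0.03, 0.03, 0.03]'

```text
t: 4.25
ee_pos: [0.5655, -0.2108, 0.0096]
orientation: [0.056, 0.705, -0.057, 0.705]
wrist_force: [-0.9, 0.3, 1.7]
gripper_width: 0.662
```

```bash
python3 - <<'E'
from h import *
st()
E
```

```text
t 4.25 p [ 0.5655 -0.2108  0.0096] X [ 0.001 -0.001 -1.   ] Y [ 0.159  0.987 -0.001] Z [ 0.987 -0.159  0.001] F [-0.9  0.3  1.7] w 57.6
```

Emit:
arm_command --turn '[[0, 0, 0], [0, 0, 0], [0, 0, 0], [0, 0, 0], [0, 0, 0], [0, 0, 0], [0, 0, 0], [0, 0, 0], [0, 0, 0], [0, 0, 0], [0, 0, 0], [0, 0, 0]]' --offset '[[0, 0.003, 0], [0, 0.006, 0], [0, 0.009, 0], [0, 0.012, 0], [0, 0.016, 0], [0, 0.02, 0], [0, 0.025, 0], [0, 0.03, 0], [0, 0.035, 0], [0, 0.04, 0], [0, 0.045, 0], [0, 0.05, 0]]' --claw '[0.03, 0.03, 0.03, 0.03, 0.03, 0.03, 0.03, 0.03, 0.03, 0.03, 0.03, 0.03]'

```text
t: 5.45
ee_pos: [0.573, -0.1633, 0.0096]
orientation: [0.056, 0.705, -0.058, 0.705]
wrist_force: [-0.4, -7.1, 1.3]
gripper_width: 0.665
```

```bash
python3 - <<'E'
from h import *
st(); a=r.get_image("top");b=r.get_image("scene")
o=np.zeros((600,800,3),np.uint8); o[:360,:480]=crop(a,290,140,160,120,3); o[:450,485:785]=crop(b,130,220,100,150,3); cv2.imwrite("pics/p1.png",o)
E
```

```text
t 5.45 p [ 0.573  -0.1633  0.0096] X [ 0.    -0.003 -1.   ] Y [ 0.16   0.987 -0.003] Z [ 0.987 -0.16   0.001] F [-0.4 -7.1  1.3] w 57.9
```

View pics/p1.png

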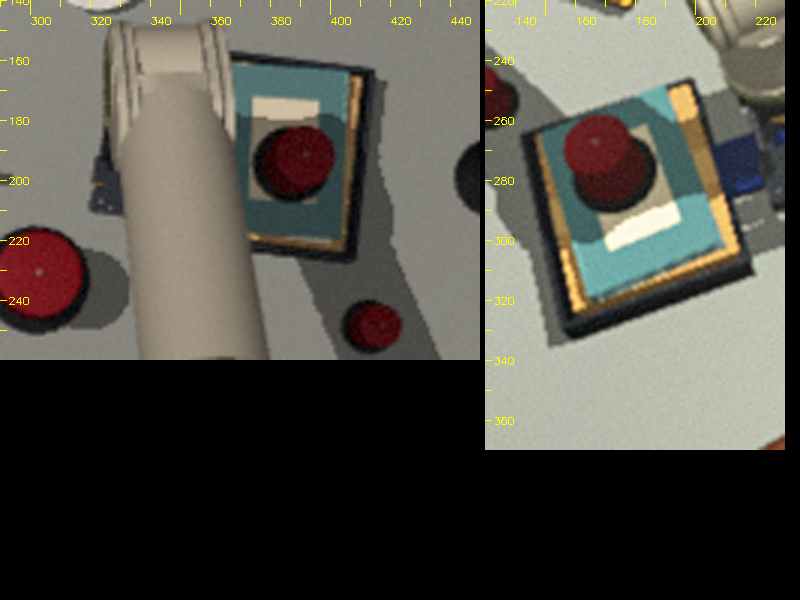

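The stack is intact with the candle upright (top at (390,192)), and the drag is 7 N. I keep pulling.

Emit:
arm_command --turn '[[0, 0, 0], [0, 0, 0], [0, 0, 0], [0, 0, 0], [0, 0, 0], [0, 0, 0], [0, 0, 0], [0, 0, 0], [0, 0, 0], [0, 0, 0], [0, 0, 0], [0, 0, 0]]' --offset '[[0, 0.006, 0], [0, 0.012, 0], [0, 0.018, 0], [0, 0.023, 0], [0, 0.028, 0], [0, 0.033, 0], [0, 0.038, 0], [0, 0.043, 0], [0, 0.048, 0], [0, 0.053, 0], [0, 0.058, 0], [0, 0.063, 0]]' --claw '[0.03, 0.03, 0.03, 0.03, 0.03, 0.03, 0.03, 0.03, 0.03, 0.03, 0.03, 0.03]'

```text
t: 6.75
ee_pos: [0.5832, -0.0994, 0.0095]
orientation: [0.056, 0.705, -0.057, 0.705]
wrist_force: [-0.1, -1.6, -1.1]
gripper_width: 0.655
```

Emit:
arm_command --turn '[[0, 0, 0], [0, 0, 0], [0, 0, 0], [0, 0, 0], [0, 0, 0], [0, 0, 0], [0, 0, 0], [0, 0, 0]]' --offset '[[0, 0.005, 0], [0, 0.009, 0], [0, 0.013, 0], [0, 0.017, 0], [0, 0.021, 0], [0, 0.025, 0], [0, 0.028, 0], [0, 0.03, 0]]' --claw '[0.03, 0.03, 0.03, 0.03, 0.03, 0.03, 0.03, 0.03]'

```text
t: 7.55
ee_pos: [0.588, -0.0694, 0.0094]
orientation: [0.056, 0.705, -0.057, 0.705]
wrist_force: [-0.1, 0.5, -1.3]
gripper_width: 0.661
```

```bash
python3 - <<'E'
from h import *
st(); a=r.get_image("top");b=r.get_image("scene");w=r.get_image("wrist")
o=np.zeros((600,800,3),np.uint8); o[:300,:400]=crop(a,270,140,160,120,3)[:300,80:480]; o[:450,405:795]=crop(b,130,220,130,150,3); o[300:,:400]=cv2.resize(w,(400,300)); cv2.imwrite("pics/p2.png",o)
# tray front corners from w1 image at z=.042, notebook rear end expected
import pickle
C=pickle.load(open("w1.pkl","rb")); print("tray front outer corners",at_z(C,(229,149),.042).round(4),at_z(C,(383,174),.042).round(4))
E
```

```text
t 7.55 p [ 0.588  -0.0694  0.0094] X [ 0.    -0.002 -1.   ] Y [ 0.159  0.987 -0.002] Z [ 0.987 -0.159  0.001] F [-0.1  0.5 -1.3] w 57.5
tray front outer corners [ 0.4653 -0.2196  0.042 ] [ 0.6661 -0.251   0.042 ]
```

View pics/p2.png

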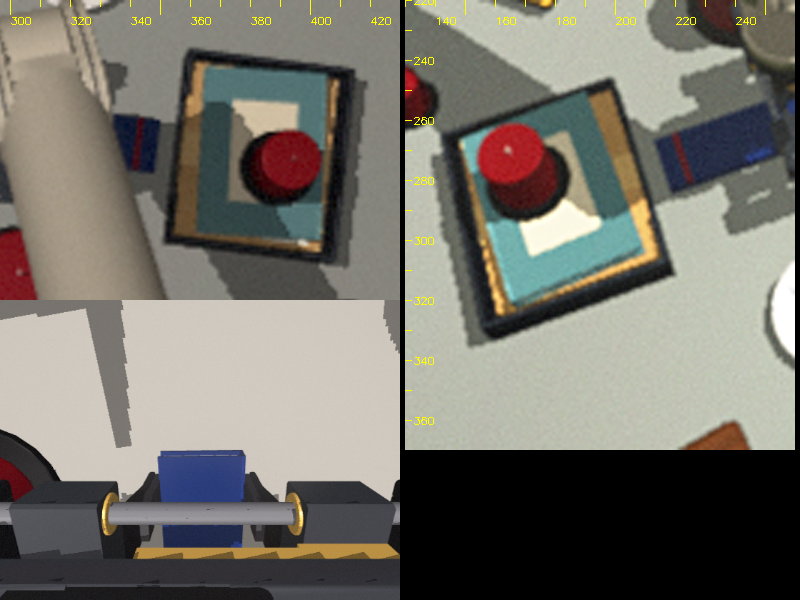

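The notebook is clear of the tray, and the parcel, book and candle are still stacked with the candle upright. I lift it and move to look into the box.

Emit:
arm_command --turn '[[0, 0, 0], [0, 0, 0], [0, 0, 0], [0, 0, 0], [0, 0, 0], [0, 0, 0], [0, 0, 0], [0, 0, 0], [0, 0, 0], [0, 0, 0], [0, 0, 0], [0, 0, 0]]' --offset '[[-0.01, 0.002, 0], [-0.03, 0.003, 0], [-0.06, 0.003, 0], [-0.09, 0.003, 0], [-0.12, 0.003, 0], [-0.15, 0.003, 0], [-0.18, 0.003, 0], [-0.21, 0.003, 0], [-0.25, 0.003, 0], [-0.29, 0.003, 0], [-0.32, 0.003, 0], [-0.34, 0.003, 0]]' --claw '[0.03, 0.03, 0.03, 0.03, 0.03, 0.03, 0.03, 0.03, 0.03, 0.03, 0.03, 0.03]'

```text
t: 8.9
ee_pos: [0.5885, -0.0658, 0.353]
orientation: [0.056, 0.703, -0.057, 0.706]
wrist_force: [0.0, 0.0, -1.2]
gripper_width: 0.661
```

Emit:
arm_command --turn '[[-0.02, 0, 0], [-0.04, 0, 0], [-0.06, 0, 0], [-0.08, 0, 0], [-0.1, 0, 0], [-0.12, 0, 0], [-0.12, 0, 0], [-0.12, 0, 0], [-0.12, 0, 0], [-0.12, 0, 0]]' --offset '[[0, 0.02, -0.018], [0, 0.045, -0.04], [0, 0.075, -0.066], [0, 0.105, -0.092], [0, 0.135, -0.118], [0, 0.16, -0.14], [0, 0.178, -0.156], [0, 0.19, -0.168], [0, 0.194, -0.171], [0, 0.194, -0.171]]' --claw '[0.03, 0.03, 0.03, 0.03, 0.03, 0.03, 0.03, 0.03, 0.03, 0.03]'

```text
t: 9.9
ee_pos: [0.4506, 0.1528, 0.3522]
orientation: [0.013, 0.705, -0.015, 0.708]
wrist_force: [0.1, -0.9, -0.8]
gripper_width: 0.657
```

```bash
python3 - <<'E'
from h import *
import pickle
st(); W=cam("wrist"); w=r.get_image("wrist"); cv2.imwrite("pics/w4.png",w); pickle.dump(W,open("w4.pkl","wb"))
a=cv2.imread("pics/top0.png");b=cv2.imread("pics/scene0.png")
o=np.zeros((600,800,3),np.uint8); o[:420,:560]=w; A=crop(a,168,170,100,80,4)
o[420:600,:560]=crop(b,255,150,140,45,4); 
D=crop(a,170,172,80,86,3);o[:258,560:800]=D;D=crop(b,270,155,80,80,3);o[260:500,560:800]=D
cv2.imwrite("pics/p3.png",o)
E
```

```text
t 9.9 p [0.4506 0.1528 0.3522] X [ 0.004 -0.003 -1.   ] Y [ 0.039  0.999 -0.002] Z [ 0.999 -0.039  0.004] F [ 0.1 -0.9 -0.8] w 57.2
```

View pics/p3.png

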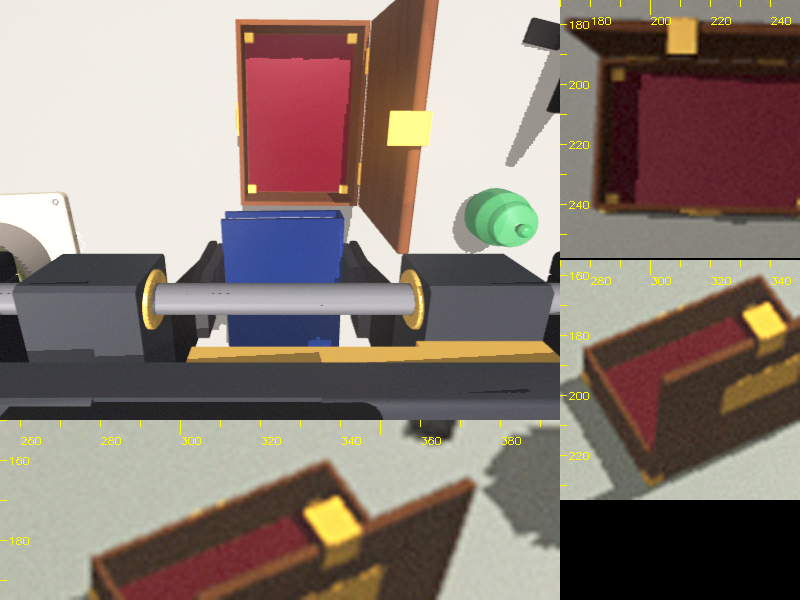

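This shows the box opening's outer corners at about (237,20), (369,20), (241,205) and (357,205), the lid's near top corner at (405,252), and the tongue at (410,128). I compute the box pose from these.

```bash
python3 - <<'E'
from h import *
import pickle
from scipy.optimize import least_squares
C=pickle.load(open("w4.pkl","rb"));T=cam("top");S=cam("scene")
px={"fl":(237,20),"bl":(370,20),"fr":(241,205),"br":(358,206)}
for k,p in px.items(): print(k,at_z(C,p,.06).round(4))
tp={"fl":(182,243),"fr":(256.5,244),"sfl":None}
for k in("fl","fr"): print("tri top",k,tri(C,px[k],T,tp[k]).round(3))
loc={"fl":(-81,116),"bl":(81,116),"fr":(-81,-116),"br":(81,-116)}
def f(v):
    c,s=np.cos(v[2]),np.sin(v[2]); e=[]
    for k,l in loc.items():
        e.append(proj(C,[v[0]+c*l[0]/1e3-s*l[1]/1e3,v[1]+s*l[0]/1e3+c*l[1]/1e3,v[3]])[0]-px[k])
    return np.ravel(e)
o=least_squares(f,[.47,.21,-.04,.06]);print("fit",o.x.round(4),f(o.x).round(1))
o3=least_squares(lambda v:f([*v,.06]),[.47,.21,-.04]);v=o3.x;print("fit z=.06",v.round(4),f([*v,.06]).round(1))
c,s=np.cos(v[2]),np.sin(v[2]);RZ=np.array([[c,-s],[s,c]])
for th in(1.5,1.55,1.6,1.65,1.7,1.75):
    P=[]
    for y in(-.116,.0):
      for n in (0,.012):
        x=.081-.162*np.cos(th)+n*np.sin(th);z=.0605+.162*np.sin(th)+n*np.cos(th)
        P.append([*(v[:2]+RZ@[x,y]),z])
    print(th,proj(C,P).round(0).tolist(),proj(T,P).round(0).tolist())
E
```

```text
fl [0.4033 0.3296 0.06  ]
bl [0.5623 0.3233 0.06  ]
fr [0.3909 0.0994 0.06  ]
br [0.5532 0.0913 0.06  ]
tri top fl [0.398 0.336 0.017]
tri top fr [0.389 0.091 0.032]
fit [ 0.4776  0.2108 -0.0454  0.0577] [-1.  -0.3  0.7  0.7  0.6  0.  -0.3 -0.5]
fit z=.06 [ 0.4775  0.2108 -0.0454] [-1.3 -0.7  1.1  0.3  0.3  0.6 -0.1  0.1]
1.5 [[383.0, 255.0], [396.0, 256.0], [395.0, 128.0], [410.0, 129.0]] [[251.0, 188.0], [251.0, 184.0], [211.0, 187.0], [211.0, 183.0]]
1.55 [[392.0, 256.0], [405.0, 256.0], [405.0, 128.0], [419.0, 129.0]] [[251.0, 185.0], [251.0, 181.0], [211.0, 185.0], [211.0, 180.0]]
1.6 [[400.0, 256.0], [413.0, 256.0], [415.0, 129.0], [429.0, 129.0]] [[251.0, 183.0], [252.0, 179.0], [211.0, 182.0], [211.0, 178.0]]
1.65 [[409.0, 256.0], [421.0, 255.0], [424.0, 129.0], [438.0, 129.0]] [[251.0, 180.0], [252.0, 176.0], [211.0, 179.0], [212.0, 175.0]]
1.7 [[417.0, 255.0], [429.0, 255.0], [433.0, 129.0], [447.0, 129.0]] [[252.0, 177.0], [252.0, 173.0], [211.0, 176.0], [212.0, 172.0]]
1.75 [[425.0, 255.0], [437.0, 254.0], [442.0, 129.0], [455.0, 128.0]] [[252.0, 175.0], [252.0, 171.0], [212.0, 174.0], [212.0, 170.0]]
```

Emit:
arm_command --turn '[[0.006, 0.002, 0], [0.006, 0.004, 0], [0.006, 0.004, 0], [0.006, 0.004, 0], [0.006, 0.004, 0], [0.006, 0.004, 0], [0.006, 0.004, 0], [0.006, 0.004, 0], [0.006, 0.004, 0], [0.006, 0.004, 0], [0.006, 0.004, 0], [0.006, 0.004, 0]]' --offset '[[0, 0.025, 0.002], [0, 0.06, 0.004], [0, 0.095, 0.006], [0, 0.121, 0.006], [0.03, 0.121, 0.006], [0.07, 0.121, 0.006], [0.11, 0.121, 0.006], [0.15, 0.121, 0.006], [0.19, 0.121, 0.006], [0.22, 0.121, 0.006], [0.235, 0.121, 0.006], [0.235, 0.121, 0.006]]' --claw '[0.03, 0.03, 0.03, 0.03, 0.03, 0.03, 0.03, 0.03, 0.03, 0.03, 0.03, 0.03]'

```text
t: 11.15
ee_pos: [0.4626, 0.2706, 0.1149]
orientation: [0.016, 0.708, -0.018, 0.706]
wrist_force: [-0.0, 0.6, -1.0]
gripper_width: 0.658
```

```bash
python3 - <<'E'
from h import *
s,q=st(); w=r.get_image("wrist"); b=r.get_image("scene"); a=r.get_image("top")
print("to target",(q.T@(np.array([.4613,.2731,.0095])-s["ee_pos"])).round(4), "want Z",[.999,-.0454])
o=np.zeros((600,800,3),np.uint8); o[:315,:420]=cv2.resize(w,(420,315)); o[:360,420:800]=crop(b,240,130,130,120,3)[:,:380]; o[318:,:400]=crop(a,160,160,100,94,3)[:282].shape and cv2.resize(crop(a,160,160,134,94,3),(400,282)); cv2.imwrite("pics/p4.png",o)
E
```

```text
t 11.15 p [0.4626 0.2706 0.1149] X [-0.003 -0.004 -1.   ] Y [ 0.048  0.999 -0.004] Z [ 0.999 -0.048 -0.003] F [-0.   0.6 -1. ] w 57.3
to target [ 0.1054  0.0028 -0.0011] want Z [0.999, -0.0454]
```

View pics/p4.png

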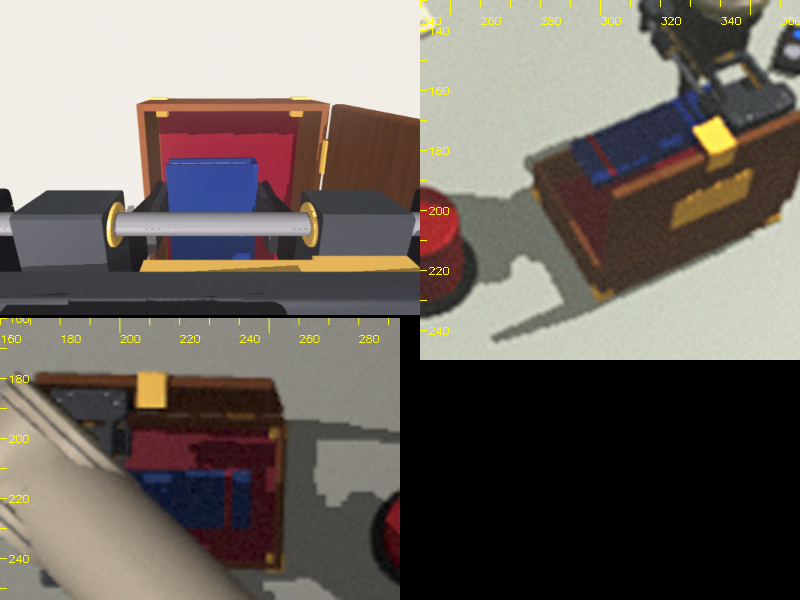

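The notebook hangs over the box opening, level and clear of the lid. I lower it.

Emit:
arm_command --turn '[[0, -0.003, 0.002], [0, -0.003, 0.003], [0, -0.003, 0.003], [0, -0.003, 0.003], [0, -0.003, 0.003], [0, -0.003, 0.003], [0, -0.003, 0.003], [0, -0.003, 0.003]]' --offset '[[0.015, 0.003, -0.001], [0.035, 0.003, -0.001], [0.055, 0.003, -0.001], [0.072, 0.003, -0.001], [0.085, 0.003, -0.001], [0.093, 0.003, -0.001], [0.097, 0.003, -0.001], [0.099, 0.003, -0.001]]' --claw '[0.03, 0.03, 0.03, 0.03, 0.03, 0.03, 0.03, 0.03]'

```text
t: 12.1
ee_pos: [0.4634, 0.2755, 0.0193]
orientation: [0.017, 0.705, -0.016, 0.709]
wrist_force: [0.6, -0.1, -1.1]
gripper_width: 0.661
```

```bash
python3 - <<'E'
from h import *
s,q=st()
print("to target",(q.T@(np.array([.4613,.2731,.0095])-s["ee_pos"])).round(4))
E
```

```text
t 12.1 p [0.4634 0.2755 0.0193] X [ 0.005  0.002 -1.   ] Y [0.047 0.999 0.002] Z [ 0.999 -0.047  0.005] F [ 0.6 -0.1 -1.1] w 57.5
to target [ 0.0098 -0.0026 -0.0021]
```

Emit:
arm_command --turn '[[0, 0, 0], [0, 0, 0], [0, 0, 0], [0, 0, 0], [0, 0, 0], [0, 0, 0]]' --offset '[[0.002, 0, -0.001], [0.004, -0.001, -0.002], [0.006, -0.001, -0.002], [0.007, -0.001, -0.002], [0.008, -0.001, -0.002], [0.008, -0.001, -0.002]]' --claw '[0.03, 0.03, 0.03, 0.03, 0.03, 0.03]'

```text
t: 12.7
ee_pos: [0.4614, 0.2746, 0.0112]
orientation: [0.017, 0.705, -0.016, 0.709]
wrist_force: [0.3, -0.5, -0.8]
gripper_width: 0.658
```

```bash
python3 - <<'E'
from h import *
st()
E
```

```text
t 12.7 p [0.4614 0.2746 0.0112] X [ 0.005  0.002 -1.   ] Y [0.047 0.999 0.002] Z [ 0.999 -0.047  0.005] F [ 0.3 -0.5 -0.8] w 57.2
```

Emit:
arm_command --turn '[[0, 0, 0], [0, 0, 0], [0, 0, 0], [0, 0, 0]]' --offset '[[0.001, 0, 0], [0.002, 0, 0], [0.002, 0, 0], [0.002, 0, 0]]' --claw '[0.03, 0.03, 0.03, 0.03]'

```text
t: 13.1
ee_pos: [0.4616, 0.2747, 0.0097]
orientation: [0.017, 0.705, -0.016, 0.709]
wrist_force: [-1.6, -1.3, 4.5]
gripper_width: 0.658
```

```bash
python3 - <<'E'
from h import *
st()
E
```

```text
t 13.1 p [0.4616 0.2747 0.0097] X [ 0.005  0.002 -1.   ] Y [0.047 0.999 0.002] Z [ 0.999 -0.047  0.005] F [-1.6 -1.3  4.5] w 57.2
```

There is contact with the floor (+4.5 N). I open only a little, because the front wall is near, and then rise.

Emit:
arm_command --turn '[[0, 0, 0], [0, 0, 0], [0, 0, 0], [0, 0, 0], [0, 0, 0], [0, 0, 0]]' --offset '[[0, 0, 0], [0, 0, 0], [0, 0, 0], [0, 0, 0], [0, 0, 0], [0, 0, 0]]' --claw '[0.06, 0.063, 0.066, 0.067, 0.067, 0.067]'

```text
t: 13.7
ee_pos: [0.4616, 0.2748, 0.0097]
orientation: [0.017, 0.705, -0.016, 0.709]
wrist_force: [-0.2, 0.2, 1.7]
gripper_width: 0.766
```

Emit:
arm_command --turn '[[0, 0, 0], [0, 0, 0], [0, 0, 0], [0, 0, 0], [0, 0, 0], [0, 0, 0], [0, 0, 0], [0, 0, 0], [0, 0, 0], [0, 0, 0], [0, 0, 0], [0, 0, 0]]' --offset '[[-0.004, 0, 0], [-0.012, 0, 0], [-0.025, 0, 0], [-0.045, 0, 0], [-0.075, 0, 0], [-0.11, 0, 0], [-0.15, 0, 0], [-0.19, 0, 0], [-0.23, 0, 0], [-0.26, 0, 0], [-0.28, 0, 0], [-0.28, 0, 0]]' --claw '[0.067, 0.067, 0.067, 0.067, 0.067, 0.067, 0.067, 0.067, 0.067, 0.067, 0.067, 0.067]'

```text
t: 14.9
ee_pos: [0.4605, 0.2754, 0.2937]
orientation: [0.018, 0.703, -0.015, 0.711]
wrist_force: [0.4, 0.0, -0.2]
gripper_width: 0.768
```

```bash
python3 - <<'E'
from h import *
s,q=st(); a=r.get_image("top");b=r.get_image("scene"); w=r.get_image("wrist")
o=np.zeros((600,800,3),np.uint8); o[:360,:400]=crop(b,250,130,134,120,3)[:,:400]; o[:300,402:802]=crop(a,160,160,134,100,3)[:,:398]; o[362:600,:317]=cv2.resize(w,(317,238)); o[302:,402:]=crop(b,110,220,133,100,3)[:298,:398]
cv2.imwrite("pics/p5.png",o)
# lid outer-face geometry
v=[.4775,.2108,-.0454];c,s_=np.cos(v[2]),np.sin(v[2]);RZ=np.array([[c,-s_],[s_,c]])
for n,l in [("behind lid x=.135",(.135,0)),("press",(-.065,0))]: print(n,(np.array(v[:2])+RZ@l).round(4))
E
```

```text
t 14.9 p [0.4605 0.2754 0.2937] X [ 0.01   0.004 -1.   ] Y [0.047 0.999 0.004] Z [ 0.999 -0.047  0.01 ] F [ 0.4  0.  -0.2] w 66.8
behind lid x=.135 [0.6124 0.2047]
press [0.4126 0.2137]
```

View pics/p5.png

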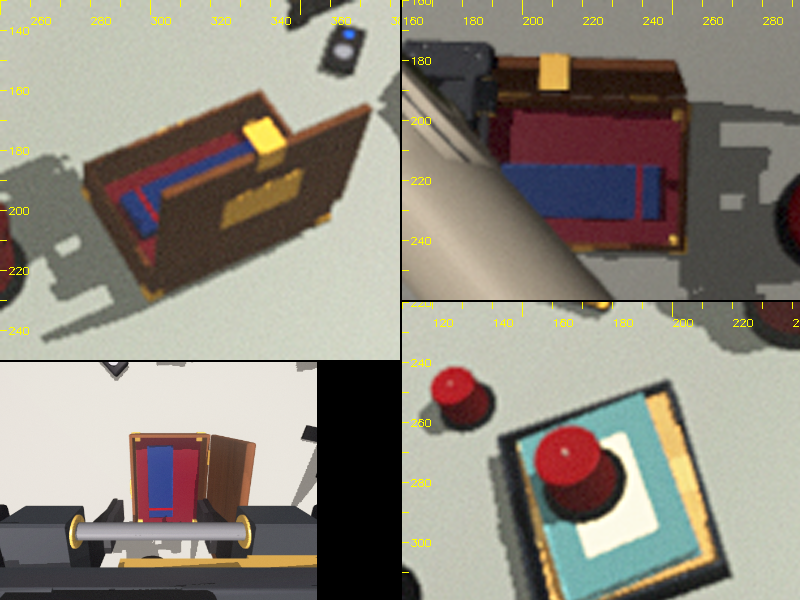

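The notebook lies flat in the box between the walls, released, and the stack stands in the tray. Next come closing the fingers and going behind the lid.

Emit:
arm_command --turn '[[0, 0.005, 0], [0, 0.01, -0.003], [0, 0.01, -0.004], [0, 0.01, -0.004], [0, 0.01, -0.004], [0, 0.01, -0.004], [0, 0.01, -0.004], [0, 0.01, -0.004], [0, 0.01, -0.004], [0, 0.01, -0.004], [0, 0.01, -0.004]]' --offset '[[-0.01, -0.015, 0.035], [-0.01, -0.03, 0.075], [-0.01, -0.05, 0.115], [-0.01, -0.063, 0.15], [-0.01, -0.063, 0.157], [-0.005, -0.063, 0.157], [0.025, -0.063, 0.157], [0.055, -0.063, 0.157], [0.08, -0.063, 0.157], [0.09, -0.063, 0.157], [0.09, -0.063, 0.157]]' --claw '[0.0, 0.0, 0.0, 0.0, 0.0, 0.0, 0.0, 0.0, 0.0, 0.0, 0.0]'

```text
t: 16.15
ee_pos: [0.6124, 0.2044, 0.1989]
orientation: [0.015, 0.71, -0.017, 0.704]
wrist_force: [-0.9, 0.2, -0.2]
gripper_width: 0.008
```

```bash
cat > arc.py <<'E'
from h import *
import sys
v=[.4775,.2108,-.0454];c,s_=np.cos(v[2]),np.sin(v[2]);RZ=np.array([[c,-s_],[s_,c]])
s,q=st(); d0=.137
lb=RZ.T@(s["ee_pos"][:2]-v[:2]);print("box frame",lb.round(4),s["ee_pos"][2].round(4))
for th in map(float,sys.argv[1:]):
    x=.081-d0*np.cos(th)+.013*np.sin(th)+.015; z=.0605+d0*np.sin(th)+.013*np.cos(th)
    P=np.array([*(v[:2]+RZ@[x,0]),z]);print(th,(q.T@(P-s["ee_pos"])).round(3).tolist())
E
python3 arc.py 1.6 1.5 1.4 1.3 1.2 1.1 1.0 .9 .8 .7 .6 .5 .4 .3 .2
```

```text
t 16.15 p [0.6124 0.2044 0.1989] X [-0.007 -0.003 -1.   ] Y [ 0.045  0.999 -0.003] Z [ 0.999 -0.045 -0.007] F [-0.9  0.2 -0.2] w 0.7
box frame [ 0.1351 -0.0003] 0.1989
1.6 [0.002, 0.0, -0.022]
1.5 [0.001, 0.0, -0.036]
1.4 [0.002, 0.0, -0.05]
1.3 [0.003, 0.0, -0.063]
1.2 [0.007, 0.0, -0.077]
1.1 [0.011, 0.0, -0.09]
1.0 [0.017, 0.0, -0.102]
0.9 [0.024, 0.0, -0.114]
0.8 [0.032, 0.0, -0.125]
0.7 [0.041, 0.0, -0.135]
0.6 [0.051, 0.0, -0.144]
0.5 [0.062, 0.001, -0.153]
0.4 [0.074, 0.001, -0.16]
0.3 [0.087, 0.001, -0.165]
0.2 [0.1, 0.001, -0.17]
```

Emit:
arm_command --turn '[[0, 0, 0], [0, 0, 0], [0, 0, 0], [0, 0, 0], [0, 0, 0], [0, 0, 0], [0, 0, 0]]' --offset '[[0.002, 0, -0.015], [0.002, 0, -0.025], [0.001, 0, -0.036], [0.002, 0, -0.05], [0.003, 0, -0.063], [0.007, 0, -0.077], [0.011, 0, -0.09]]' --claw '[0, 0, 0, 0, 0, 0, 0]'

```text
t: 16.85
ee_pos: [0.5223, 0.2088, 0.19]
orientation: [0.015, 0.709, -0.017, 0.705]
wrist_force: [1.6, 0.4, 0.9]
gripper_width: 0.009
```

```bash
python3 - <<'E'
from h import *
b=r.get_image("scene");w=r.get_image("wrist")
o=np.zeros((600,800,3),np.uint8); o[:480,:440]=crop(b,270,110,110,120,4); o[:270,440:800]=cv2.resize(w,(360,270)); cv2.imwrite("pics/p6.png",o)
E
python3 arc.py 1.1 1.0 .9 .8 .7 .6 .5 .4 .3 .2 .12
```

```text
t 16.95 p [0.5212 0.209  0.1895] X [-0.006 -0.004 -1.   ] Y [ 0.044  0.999 -0.004] Z [ 0.999 -0.044 -0.006] F [ 0.1 -0.6 -0.1] w 0.3
box frame [0.0438 0.0002] 0.1895
1.1 [0.001, -0.0, 0.002]
1.0 [0.007, -0.0, -0.011]
0.9 [0.014, -0.0, -0.023]
0.8 [0.022, -0.0, -0.034]
0.7 [0.031, 0.0, -0.044]
0.6 [0.041, 0.0, -0.053]
0.5 [0.052, 0.0, -0.061]
0.4 [0.064, 0.0, -0.069]
0.3 [0.077, 0.0, -0.074]
0.2 [0.09, 0.0, -0.079]
0.12 [0.1, 0.0, -0.082]
```

View pics/p6.png

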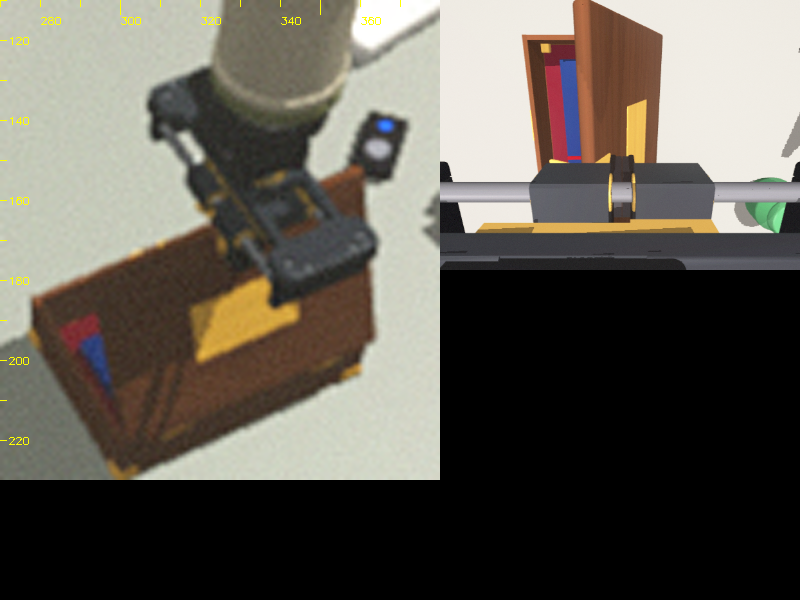

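The lid is swinging as modelled and is now about 1.1 rad. I continue down to about 0.12.

Emit:
arm_command --turn '[[0, 0, 0], [0, 0, 0], [0, 0, 0], [0, 0, 0], [0, 0, 0], [0, 0, 0], [0, 0, 0], [0, 0, 0], [0, 0, 0], [0, 0, 0]]' --offset '[[0.007, 0, -0.011], [0.014, 0, -0.023], [0.022, 0, -0.034], [0.031, 0, -0.044], [0.041, 0, -0.053], [0.052, 0, -0.061], [0.064, 0, -0.069], [0.077, 0, -0.074], [0.09, 0, -0.079], [0.1, 0, -0.082]]' --claw '[0, 0, 0, 0, 0, 0, 0, 0, 0, 0]'

```text
t: 17.95
ee_pos: [0.4383, 0.2121, 0.0889]
orientation: [0.014, 0.709, -0.017, 0.705]
wrist_force: [0.3, -0.8, 0.5]
gripper_width: 0.003
```

```bash
python3 arc.py .12 .06 0
```

```text
t 17.95 p [0.4383 0.2121 0.0889] X [-0.007 -0.004 -1.   ] Y [ 0.044  0.999 -0.004] Z [ 0.999 -0.044 -0.007] F [ 0.3 -0.8  0.5] w 0.2
box frame [-0.0392 -0.0005] 0.0889
0.12 [-0.001, 0.001, 0.001]
0.06 [0.007, 0.001, -0.001]
0.0 [0.015, 0.001, -0.002]
```

Emit:
arm_command --turn '[[0, 0, 0], [0, 0, 0], [0, 0, 0], [0, 0, 0], [0, 0, 0], [0, 0, 0], [0, 0, 0], [0, 0, 0], [0, 0, 0]]' --offset '[[-0.01, 0, 0], [-0.01, 0, -0.015], [-0.01, 0, -0.026], [-0.004, 0, -0.026], [0.003, 0, -0.026], [0.007, 0, -0.026], [0.01, 0, -0.026], [0.012, 0, -0.026], [0.013, 0, -0.026]]' --claw '[0, 0, 0, 0, 0, 0, 0, 0, 0]'

```text
t: 18.85
ee_pos: [0.4123, 0.2131, 0.0756]
orientation: [0.014, 0.71, -0.017, 0.704]
wrist_force: [-0.5, -0.4, 1.6]
gripper_width: 0.001
```

```bash
python3 arc.py
```

```text
t 18.85 p [0.4123 0.2131 0.0756] X [-0.008 -0.004 -1.   ] Y [ 0.044  0.999 -0.004] Z [ 0.999 -0.044 -0.007] F [-0.5 -0.4  1.6] w 0.1
box frame [-0.0653 -0.0007] 0.0756
```

Emit:
arm_command --turn '[[0, 0, 0], [0, 0, 0], [0, 0, 0], [0, 0, 0]]' --offset '[[0.001, 0, 0], [0.002, 0, 0], [0.003, 0, 0], [0.003, 0, 0]]' --claw '[0, 0, 0, 0]'

```text
t: 19.25
ee_pos: [0.4125, 0.2131, 0.0729]
orientation: [0.014, 0.709, -0.017, 0.704]
wrist_force: [-2.8, -2.2, 5.1]
gripper_width: 0.004
```

```bash
python3 arc.py
```

```text
t 19.25 p [0.4125 0.2131 0.0729] X [-0.007 -0.004 -1.   ] Y [ 0.044  0.999 -0.004] Z [ 0.999 -0.044 -0.007] F [-2.8 -2.2  5.1] w 0.4
box frame [-0.0651 -0.0007] 0.0729
```

Emit:
arm_command --turn '[[0, 0, 0], [0, 0, 0], [0, 0, 0], [0, 0, 0]]' --offset '[[0.001, 0, 0], [0.002, 0, 0], [0.003, 0, 0], [0.003, 0, 0]]' --claw '[0, 0, 0, 0]'

```text
t: 19.65
ee_pos: [0.4126, 0.2132, 0.0724]
orientation: [0.013, 0.709, -0.018, 0.705]
wrist_force: [-16.5, -9.4, 43.0]
gripper_width: 0.004
```

```bash
python3 arc.py
```

```text
t 19.65 p [0.4126 0.2132 0.0724] X [-0.007 -0.006 -1.   ] Y [ 0.044  0.999 -0.006] Z [ 0.999 -0.044 -0.007] F [-16.5  -9.4  43. ] w 0.3
box frame [-0.0649 -0.0005] 0.0724
```

The lid is hard against its stop (43 N at the fingertips, more than needed). I back off, clear up, and check that it holds.

Emit:
arm_command --turn '[[0, 0, 0], [0, 0, 0], [0, 0, 0], [0, 0, 0], [0, 0, 0], [0, 0, 0], [0, 0, 0], [0, 0, 0], [0, 0, 0], [0, 0, 0], [0, 0, 0]]' --offset '[[-0.003, 0, 0], [-0.012, 0, 0], [-0.04, 0, 0], [-0.08, 0, 0], [-0.12, 0, 0], [-0.15, 0, 0], [-0.18, 0, -0.03], [-0.18, 0, -0.05], [-0.18, 0, -0.05], [-0.18, 0, -0.05], [-0.18, 0, -0.05]]' --claw '[0, 0, 0, 0, 0, 0, 0, 0, 0, 0, 0]'

```text
t: 20.75
ee_pos: [0.3643, 0.2162, 0.2523]
orientation: [0.014, 0.71, -0.018, 0.704]
wrist_force: [0.0, 0.0, -0.1]
gripper_width: 0.004
```

```bash
python3 - <<'E'
from h import *
st(); W=cam("wrist"); a=r.get_image("top");b=r.get_image("scene"); w=r.get_image("wrist")
v=[.4775,.2108,-.0454];c,s_=np.cos(v[2]),np.sin(v[2]);RZ=np.array([[c,-s_],[s_,c]])
S=cam("scene")
for th in(0,.06,.12):
    P=[[*(v[:2]+RZ@[.081-.162*np.cos(th)+.013*np.sin(th),y]),.0605+.162*np.sin(th)+.0125*np.cos(th)] for y in(-.116,.116)]
    print(th,"wrist",proj(W,P).round(1).tolist(),"scene",proj(S,P).round(1).tolist())
o=np.zeros((600,800,3),np.uint8); o[:300,:400]=crop(a,160,150,134,100,3)[:,:400]; o[:300,400:800]=crop(b,260,130,134,100,3)[:,:400]
o[300:600,:400]=cv2.resize(w,(400,300)); o[300:600,400:800]=cv2.resize(b,(400,300)); cv2.imwrite("pics/p7.png",o)
E
```

```text
t 20.75 p [0.3643 0.2162 0.2523] X [-0.008 -0.006 -1.   ] Y [ 0.045  0.999 -0.006] Z [ 0.999 -0.045 -0.007] F [ 0.   0.  -0.1] w 0.4
0 wrist [[313.4, 284.5], [319.9, 61.0]] scene [[276.9, 181.4], [336.8, 156.5]]
0.06 wrist [[315.1, 289.0], [322.1, 59.7]] scene [[277.0, 179.9], [337.3, 154.9]]
0.12 wrist [[317.4, 293.7], [325.1, 58.3]] scene [[277.2, 178.6], [337.9, 153.4]]
```

View pics/p7.png

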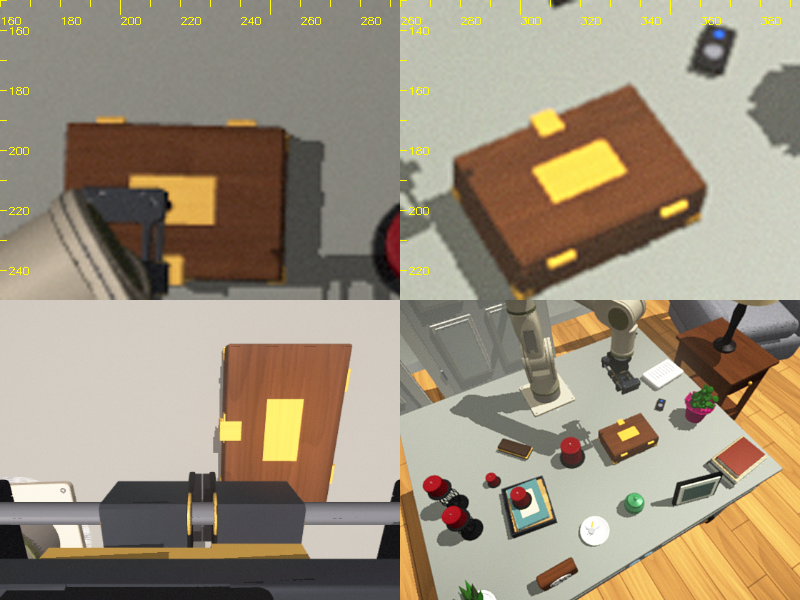

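```bash
python3 -c "
from plant import r
print(r.hand_in())"
```

```text
the job is handed in; nothing more can be done
None
```

I handed the job in at about 21 s, well under the 70 s limit. The notebook is in the box, the lid is shut, and the stack is still in the tray with the candle standing.

- **Pull:** I gripped the notebook's end and slid it about 145 mm straight out of the tray. The force readings peaked at about 7 N.
- **Placing:** I lowered it to the box floor until the wrist read +4.5 N of contact, released it and rose clear. The pictures afterwards showed it flat between the walls.
- **Lid:** I swung it over and pressed it down until it stopped hard at z = 72.4 mm; the given height when shut is 73.5 mm.

**Last checks:**
- After the arm backed off, the lid's front corners in the scene view were within 2 px of the positions calculated for fully shut.
- The parcel, book and candle were stacked in the tray, and nothing else looked moved.

**Checks that failed or disagreed:**
- **Press force:** the final press reached about 43 N vertically (about 47 N in total) at the fingertips, more than the 12 N needed. It is above the 40 N limit set for the arm and gripper body, though only the fingertips touched.
- **Catch:** I could not see it directly. That it snapped is inferred from the hard stop and from the lid staying shut.
- **Heights:** two-view measurements gave 7 and 12 mm for the notebook's top (20 mm by the text), and 17 and 32 mm for the box rim (60 mm by the text). For the notebook I used the text's heights and the contact forces. For the rim I used a single-view fit, which gave 57.7 mm.

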